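# Tidy the spray-painting bench

## Robot

A 6-joint arm with a two-finger parallel gripper is mounted at the origin on the work surface. World frame = base frame: x ahead of the robot, y to its left, z up, the work surface at z = 0. Lengths are in m, angles in rad, forces in N, time in s.
With the tool pointing down it reaches from about 0.25 to 0.8 m from the base axis. Payload 3.9 kg.
Tool frame: the origin (TCP) lies midway between the tips of the shut fingers; the grasp point (between the pads) lies 19 mm behind it; z points along the fingers, y is the direction in which the jaws open and shut (so a half turn about z gives the same grasp; the last joint's range is limited). The gripper opens to 85 mm and grips with 20 to 120 N. Pads are 22 mm wide; open, the fingers measure 114 mm over their backs; the gripper's body (76 mm by 85 mm) begins 54 mm behind the grasp point. The pads swing forward as they close: fully open they stand 13 mm farther back than shut.
Start: joints at [-1.316, 0.26, -0.138, 1.173, 0, 1.571], TCP at [0.132, -0.508, 0.231] pointing down, gripper open.
Joint ranges: [-2.78, 2.78], [-0.83, 1.72], [-1.28, 1.37], [-1.9, 2.12], [-1.57, 1.48], [-3.14, 3.14]. Speed limits (rad/s): [2.57, 2.57, 3.14, 3.14, 3.14, 3.14].

## Interface

Orientations are given as [roll, pitch, yaw] about the fixed x, y, z axes, in that order (R = Rz(yaw) Ry(pitch) Rx(roll)).
In Python, from cell import ctrl, cams, order, spotter gives the robot as it stands. The module is installed in compiled form; this text tells all that it offers.
- The arm moves only by the tool apply_moves, never from a script. Its argument "rows" is a list of rows, each a list of 7 numbers: the shift along the tool's x, y, z in cm, then the turn, a rotation vector about the tool's x, y, z in degrees, then the closure, from -1 (fully open) to 1 (shut), so that 0 is half open. In form: [[x, y, z, ax, ay, az, jaw], ...]. A call has 1 to 20 rows; each row is the pose to reach, as a shift and turn from the pose commanded when the call began, along the tool's axes at that moment; what a row does not reach only later rows make up. A row lasts 1/8 s, in which the tool goes at most 62.5 mm and 10.7 degrees, less where a joint would pass 70% of its speed; a pose out of reach is approached as far as the arm can. A call with a gripper value outside its range is refused whole. The fingers move at their own pace and stop on an object; "squeeze" is the grip in N (left out, the last holds). Time passes only in rows, so rows that repeat a pose let the fingers close. It gives the time, the measured TCP pose, the force and the opening at its end, in the units of the state.
- ctrl.observe(): the state, without advancing time (a new reading comes with each control period).
- cams.camera(name): name is "scene" or "top" or "wrist"; returns (picture, depth): 384x512x3 uint8, blue, green, red; 384x512 float32, m along the optical axis (not along the pixel's ray), 0 where there is no reading.
- cams.calibration(name): a dict with "camera_matrix" (3x3 intrinsics, pixels), "pose" (4x4, takes a point from camera to world coordinates). Camera axes: x right, y down, z forward; pixel columns grow to the right and rows downward; lengths in m; the calibration is good to about 2 mm. The wrist camera is an equidistant fisheye: a pixel r from the principal point sees the ray r / f radians off the axis. A picture is of the moment at which its call begins: read the wrist's pose just before it. calibration takes no time and is no camera call; for the wrist camera it gives the pose at the moment of the call.
- order.sign_off(): hands the job in, once; it reports no verdict.
Trained networks look in the newest picture that a camera, given by its name, has taken for a name from the list of things; names that differ only in an ending like _2 or _b are one class to them, and where a whole thing is asked for, a point or a joint stands for the part that bears it (a point fixed in the world has none). Each returns a list of dicts, best first, with "confidence" (0 to 1); they miss things now and then, are a little off and sometimes report something else, mostly with a low value. They report only what shows in the picture. A call takes as long as a camera call. They do not tell look-alikes from the thing itself.
- spotter.look_for(camera, label): "position" ([column, row] in pixels, amid what is visible of it).
- spotter.trace(camera, label): "mask" (384x512 bool, what is visible of it) and "position" ([column, row] in pixels, amid what is visible of it).
The state is a dict: "time": time; "q": joint angles; "dq": joint speeds; "tau": joint torques, N m; "tcp_pos": TCP position; "ee_rot": TCP orientation; "wrist_force": force on the tool from outside, world axes, zero at the start; "torque": the same for the moment, N m; "opening": opening from 0.0 (shut) to 1.0 (fully open).
Only numpy, scipy, OpenCV 4.12 (cv2) and the standard library are available. Lean on these libraries where they do the work, as an engineer would, in place of code of your own. Each camera call takes 0.05 s, during which the arm holds its last target.

## Task

Sort the things on the spray bench: stand the two spray cans upright in the cardboard carton, one in each bay (either way round); stand the paint tin in the shallow metal tray; and put both rolls of tape flat on the wooden spindle, the wide roll at the bottom and the small roll on top of it. Keep the cans and the tin upright and set them down rather than dropping them. Leave the freshly painted pail and the upturned cup where they are.

Things in the scene. Friction and masses are not known exactly. Their poses are not given: they have to be found in the camera images.
- tall_can: Taller spray can, loose, 0.11 to 0.22 kg: white-banded aluminium, 120 mm high in all, 45 mm in diameter. The straight wall, where it is gripped, reaches 90 mm up; above it a shoulder narrows to a 26 mm collar (100 to 108 mm) and a black nozzle 14 mm across. Origin: centre of its underside; z up its axis.
- short_can: Shorter spray can, loose, 0.08 to 0.17 kg: as the tall one but 100 mm high, straight wall up to 70 mm, same 45 mm diameter. Origin: centre of its underside; z up its axis.
- wide_roll: Wide roll of beige masking tape, loose, lying flat: 66 mm outer diameter, 30 mm bore, 25 mm high, about 60 g. Origin: on the bore's axis, at the underside; z along the bore.
- small_roll: Small roll of beige masking tape, loose, lying flat: 50 mm outer diameter, 30 mm bore, 25 mm high, about 40 g. Origin: on the bore's axis, at the underside; z along the bore.
- tin: Small squat paint tin with its lid on, loose, 0.13 to 0.25 kg: steel with a white band, 62 mm in diameter (63 at the band), 50 mm high. Origin: centre of its underside; z up its axis.
- carton: Open cardboard carton, fixed, 78 mm (its x) by 152 mm (its y) outside, 38 mm high, walls and floor 4 mm. One divider across the middle, as high as the walls, makes two equal bays 70 mm by 70 mm inside, centred 37 mm either side of the origin along its y. Origin: centre of the underside, on the bench; z up.
- tray: Shallow square aluminium tray, fixed, 96 mm by 96 mm outside, 14 mm high, walls and floor 4 mm, so 88 mm by 88 mm inside. Origin: centre of the underside, on the bench; z up; x and y along its sides.
- spindle: Wooden tape holder, fixed: a square base 90 mm by 90 mm and 10 mm thick, with one upright dark peg in its middle, 12 mm in diameter, 52 mm tall above the base (its top 62 mm above the bench). Origin: centre of the base's underside, below the peg; z up the peg.
- pail: Bystander: freshly painted white lidded pail, loose, 100 mm in diameter, 95 mm high, with a thin wire handle hanging at one side (it stands out 5 mm). Origin: centre of its underside. Leave it alone.
- cup: Bystander: white plastic cup standing upside down, loose, 72 mm across at the bench, 56 mm at the top, 52 mm high. Origin: centre of its underside. Leave it alone.
Mind the look-alikes: they are no part of the job. Leave any orange look-alike of the tall_can alone. Of the things shaped like the tray, the aluminium one is meant.

How it is judged:
At the end, for the whole second after the job is handed in: Upright within 0.15 rad and at rest: one can in each carton bay (within 16 mm of its middle each way), the tin in the tray (within 17 mm), each on the floor; the wide roll flat on the spindle base, the small roll flat on it, both round the peg (within 13 mm of its axis) (x of tall_can in the frame of carton between -0.016 and 0.016 m and z of tall_can in the frame of carton between 0 and 0.01 m and x of short_can in the frame of carton between -0.016 and 0.016 m and z of short_can in the frame of carton between 0 and 0.01 m and ((y of tall_can in the frame of carton between 0.021 and 0.053 m and y of short_can in the frame of carton between -0.053 and -0.021 m) or (y of tall_can in the frame of carton between -0.053 and -0.021 m and y of short_can in the frame of carton between 0.021 and 0.053 m)) and x of tin in the frame of tray between -0.017 and 0.017 m and y of tin in the frame of tray between -0.017 and 0.017 m and z of tin in the frame of tray between 0 and 0.01 m and horizontal distance between each of wide_roll, small_roll and spindle below 0.013 m and z of wide_roll in the frame of spindle between 0.006 and 0.015 m and z of small_roll in the frame of spindle between 0.03 and 0.041 m and angle between each of tall_can, short_can, wide_roll, small_roll, tin's own z axis and vertical below 0.15 rad and linear speed of each of tall_can, short_can, wide_roll, small_roll, tin below 0.02 m/s); the robot touches nothing.
It fails at once if the pail or the cup is moved by more than 15 mm (distance of any of pail, cup from where it was at the start of the episode above 0.015 m).
It fails at once if a spray can or the tin is tipped over (more than 0.8 rad) (angle between any of tall_can, short_can, tin's own z axis and vertical above 0.8 rad).
It fails at once if a spray can or the tin is dropped (falls free faster than 0.7 m/s, from about 25 mm or more) ((contact force between the fingers and tall_can below 0.05 N and linear speed of tall_can above 0.7 m/s) or (contact force between the fingers and short_can below 0.05 N and linear speed of short_can above 0.7 m/s) or (contact force between the fingers and tin below 0.05 N and linear speed of tin above 0.7 m/s)).
It also fails if it takes over 131 s, if anything falls off the work surface, if the arm or the gripper's body presses on something with over 40 N, if the wrist force passes 120 N, or if a joint passes its speed limit or range.

## Working session

There is one attempt and no reset: what is moved stays moved. The work goes in short steps, Python scripts to look and compute and a tool call to move; the robot and the scene stay as the last step left them, time stands still between calls to the robot, and variables do not carry over. Pictures are saved under pics/ and viewed, and the job is handed in when it is done.

Besides the shell and the picture viewer there is one more tool, called after "Call:" in YAML: its name, and indented under it one key for each argument. apply_moves: Moves the arm, as the interface text tells. Its arguments: {"type":"object","properties":{"rows":{"type":"array"},"squeeze":{"type":"number"}},"required":["rows"]}

```bash
mkdir -p pics; ls; cat > h.py <<'E'
import numpy as np, cv2
from cell import ctrl, cams, order, spotter
def pc(name):
    bgr,d=cams.camera(name); c=cams.calibration(name); K=c['camera_matrix'];T=np.array(c['pose'])
    v,u=np.mgrid[0:384,0:512]
    P=np.stack([(u-K[0][2])/K[0][0]*d,(v-K[1][2])/K[1][1]*d,d],-1)
    W=P@T[:3,:3].T+T[:3,3]; W[d==0]=np.nan
    return bgr,d,W
E
python3 - <<'E'
from h import *
for n in ['scene','top','wrist']:
    b,d=cams.camera(n); cv2.imwrite(f'pics/{n}0.png',b)
    c=cams.calibration(n);print(n,np.round(c['camera_matrix'],1).tolist(),np.round(c['pose'],3).tolist())
s=ctrl.observe();print(s)
E
```

```text
pics
scene [[361.4, 0.0, 251.1], [0.0, 361.4, 194.6], [0.0, 0.0, 1.0]] [[0.914, 0.299, -0.273, 0.773], [0.404, -0.705, 0.583, -0.472], [-0.018, -0.643, -0.765, 0.689], [0.0, 0.0, 0.0, 1.0]]
top [[397.0, 0.0, 254.3], [0.0, 397.0, 188.9], [0.0, 0.0, 1.0]] [[-0.144, -0.969, 0.202, 0.36], [-0.99, 0.142, -0.024, 0.015], [-0.006, -0.203, -0.979, 0.914], [0.0, 0.0, 0.0, 1.0]]
wrist [[297.3, 0.0, 259.1], [0.0, 297.3, 190.3], [0.0, 0.0, 1.0]] [[0.253, -0.927, -0.278, 0.204], [-0.968, -0.243, -0.071, -0.49], [-0.002, 0.287, -0.958, 0.373], [0.0, 0.0, 0.0, 1.0]]
{'time': 0.15, 'q': array([-1.31599270e+00,  2.60525019e-01, -1.39075858e-01,  1.17274011e+00,
        8.03280306e-06,  1.57085392e+00]), 'dq': array([-0.00120879, -0.00241611,  0.00425232, -0.00139404,  0.00026571,
       -0.00083611]), 'tau': array([ 8.25087045e-04, -4.06005943e+01,  2.54166967e+01,  1.26605364e-02,
        1.47381784e-04,  6.74463109e-06]), 'tcp_pos': array([ 0.13219474, -0.50752325,  0.23065922]), 'ee_rot': array([-3.14004800e+00, -7.94383505e-06,  2.54746021e-01]), 'wrist_force': array([ 0.11649278,  0.42230742, -0.47013148]), 'torque': array([ 0.00812776, -0.00782011,  0.04162195]), 'opening': 1.0017688013214467}
```

View pics/scene0.png

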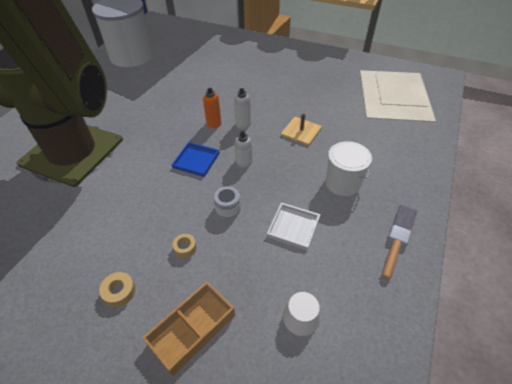

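View pics/top0.png

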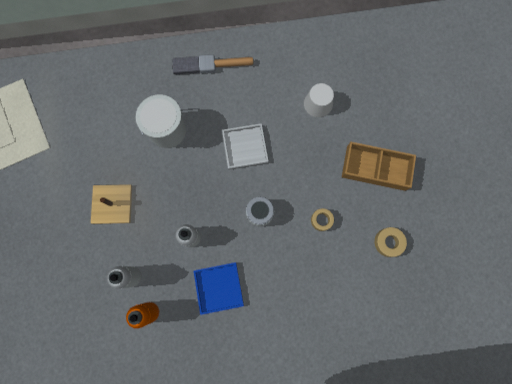

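```bash
python3 - <<'E'
from h import *
for cam in ['top','scene']:
  b,d,W=pc(cam)
  for l in ['tall_can','short_can','wide_roll','small_roll','tin','carton','tray','spindle','pail','cup']:
    for r in spotter.trace(cam,l)[:3]:
        m=r['mask']; p=W[m]; p=p[~np.isnan(p[:,0])]
        if len(p)<5: continue
        zt=np.percentile(p[:,2],95); t=p[p[:,2]>zt-.006]
        print(cam,l,round(r['confidence'],2),np.round(r['position']),len(p),'ztop %.3f'%zt,'topmid',np.round((t.min(0)+t.max(0))[:2]/2,3),'ext',np.round(np.ptp(t,axis=0)[:2],3),'all',np.round((np.percentile(p,1,axis=0)+np.percentile(p,99,axis=0))[:2]/2,3))
E
```

```text
top tall_can 0.67 [124. 276.] 686 ztop 0.120 topmid [0.39  0.295] ext [0.012 0.013] all [0.393 0.311]
top tall_can 0.65 [144. 316.] 644 ztop 0.120 topmid [0.307 0.263] ext [0.016 0.012] all [0.309 0.264]
top short_can 0.67 [187. 232.] 457 ztop 0.101 topmid [0.458 0.153] ext [0.012 0.014] all [0.457 0.152]
top wide_roll 0.93 [395. 237.] 645 ztop 0.028 topmid [ 0.382 -0.291] ext [0.064 0.065] all [ 0.382 -0.29 ]
top small_roll 0.81 [324. 214.] 272 ztop 0.029 topmid [ 0.454 -0.148] ext [0.048 0.047] all [ 0.454 -0.147]
top small_roll 0.37 [113. 202.] 1521 ztop 0.016 topmid [0.562 0.326] ext [0.098 0.097] all [0.562 0.326]
top tin 0.81 [259. 212.] 601 ztop 0.054 topmid [ 0.49  -0.011] ext [0.059 0.058] all [ 0.489 -0.011]
top carton 0.83 [378. 166.] 2598 ztop 0.039 topmid [ 0.557 -0.297] ext [0.125 0.167] all [ 0.556 -0.297]
top tray 0.78 [216. 291.] 1970 ztop 0.016 topmid [0.338 0.105] ext [0.099 0.099] all [0.338 0.105]
top tray 0.55 [242. 146.] 1584 ztop 0.016 topmid [0.655 0.001] ext [0.098 0.097] all [0.654 0.001]
top spindle 0.92 [113. 203.] 1505 ztop 0.016 topmid [0.561 0.326] ext
[... 1198 characters left out ...]
9 [188. 328.] 4106 ztop 0.038 topmid [ 0.56  -0.298] ext [0.124 0.167] all [ 0.561 -0.299]
scene tray 0.89 [195. 162.] 1028 ztop 0.014 topmid [0.342 0.105] ext [0.1 0.1] all [0.342 0.105]
scene tray 0.76 [293. 226.] 1599 ztop 0.014 topmid [0.658 0.002] ext [0.097 0.099] all [0.658 0.002]
scene tray 0.16 [186. 248.] 388 ztop 0.026 topmid [ 0.457 -0.149] ext [0.047 0.048] all [ 0.458 -0.15 ]
scene spindle 0.76 [306. 132.] 712 ztop 0.039 topmid [0.566 0.326] ext [0.011 0.012] all [0.566 0.333]
scene pail 0.87 [347. 169.] 1907 ztop 0.097 topmid [0.726 0.18 ] ext [0.099 0.097] all [0.728 0.18 ]
scene cup 0.91 [303. 314.] 1236 ztop 0.053 topmid [ 0.742 -0.193] ext [0.055 0.057] all [ 0.743 -0.196]
```

The two views agree to about 4 mm, so next I'll refine the orientations and the peg.

```bash
python3 - <<'E'
from h import *
for cam in ['top','scene']:
  b,d,W=pc(cam)
  def sel(c,r,z0,z1):
    with np.errstate(invalid='ignore'):
      m=(np.hypot(W[...,0]-c[0],W[...,1]-c[1])<r)&(W[...,2]>z0)&(W[...,2]<z1)
    return W[m]
  print(cam,'bench z',np.round(np.nanmedian(sel((.55,-.1),.06,-.03,.03)[:,2]),4))
  for n,c,r,z0,z1 in [('carton',(.558,-.297),.1,.03,.05),('tray',(.656,.001),.075,.011,.03),('spindle',(.563,.326),.075,.007,.03)]:
    p=sel(c,r,z0,z1); print(n,len(p),[np.round(x,3) for x in cv2.minAreaRect((p[:,:2]*1).astype(np.float32))])
  p=sel((.563,.326),.05,.025,.08); print('peg',len(p),np.round(p.mean(0),3),np.round(p.min(0),3),np.round(p.max(0),3))
  p=sel((.563,.326),.05,.05,.08); print('pegtop',len(p),np.round(p.mean(0),3) if len(p) else '')
  for n,c in [('wide',(.383,-.291)),('small',(.456,-.148))]:
    p=sel(c,.045,.02,.04); print(n,np.round(cv2.minEnclosingCircle(p[:,:2].astype(np.float32))[0],4))
  p=sel((.49,-.01),.045,.045,.07);print('tin',np.round(cv2.minEnclosingCircle(p[:,:2].astype(np.float32)),4) if 0 else cv2.minEnclosingCircle(p[:,:2].astype(np.float32)))
E
```

```text
top bench z 0.0011
carton 612 [array([ 0.557, -0.298]), array([0.153, 0.08 ]), np.float64(69.287)]
tray 298 [array([0.655, 0.001]), array([0.098, 0.096]), np.float64(1.204)]
spindle 1434 [array([0.562, 0.334]), array([0.105, 0.091]), np.float64(83.403)]
peg 60 [0.561 0.324 0.051] [0.556 0.321 0.025] [0.566 0.332 0.066]
pegtop 33 [0.561 0.325 0.062]
wide [ 0.3823 -0.2905]
small [ 0.454  -0.1482]
tin ((0.49112668633461, -0.010504488833248615), 0.030746975913643837)
scene bench z -0.0004
carton 908 [array([ 0.56 , -0.297]), array([0.152, 0.08 ]), np.float64(69.237)]
tray 292 [array([0.657, 0.001]), array([0.096, 0.098]), np.float64(1.251)]
spindle 612 [array([0.566, 0.327]), array([0.094, 0.09 ]), np.float64(83.048)]
peg 52 [0.566 0.324 0.047] [0.56  0.32  0.026] [0.572 0.332 0.063]
pegtop 24 [0.566 0.326 0.057]
wide [ 0.385  -0.2905]
small [ 0.4568 -0.148 ]
tin ((0.49429112672805786, -0.009959513321518898), 0.03111911565065384)
```

```bash
cat > plan.py <<'E'
import sys,numpy as np
from scipy.spatial.transform import Rotation as R
from cell import ctrl
s=ctrl.observe(); p=s['tcp_pos']; M=R.from_euler('xyz',s['ee_rot'])
print('t',s['time'],'tcp',np.round(p,4),'rpy',np.round(np.degrees(s['ee_rot']),2),'open',round(s['opening'],3),'F',np.round(s['wrist_force'],1))
for a in sys.argv[1:]:
    x,y,z,yaw=map(float,a.split(','))
    d=M.inv().apply(np.array([x,y,z])-p)*100
    r=(M.inv()*R.from_euler('xyz',[np.pi,0,np.radians(yaw)])).as_rotvec(degrees=True)
    print(a,'->',np.round(d,2).tolist(),np.round(r,2).tolist())
E
python3 plan.py .3837,-.2905,.12,14.6
```

```text
t 1.35 tcp [ 0.1323 -0.508   0.2313] rpy [180.   -0.   14.6] open 0.998 F [-0.5  0.4  0.3]
.3837,-.2905,.12,14.6 -> [29.81, -14.72, 11.13] [0.0, -0.0, -0.0]
```

Call:
apply_moves:
  rows:
    - [15, -7.4, 5, 0, 0, 0, -1]
    - [29.8, -14.7, 11.1, 0, 0, 0, -1]
    - [29.8, -14.7, 11.1, 0, 0, 0, -1]
    - [29.8, -14.7, 11.1, 0, 0, 0, -1]
    - [29.8, -14.7, 11.1, 0, 0, 0, -1]
    - [29.8, -14.7, 11.1, 0, 0, 0, -1]
    - [29.8, -14.7, 11.1, 0, 0, 0, -1]
    - [29.8, -14.7, 11.1, 0, 0, 0, -1]
    - [29.8, -14.7, 11.1, 0, 0, 0, -1]
    - [29.8, -14.7, 11.1, 0, 0, 0, -1]
    - [29.8, -14.7, 11.1, 0, 0, 0, -1]
  squeeze: 30

```text
time: 2.72
tcp_pos: [0.3834, -0.2913, 0.1206]
ee_rot: [3.141, -0.0, 0.254]
wrist_force: [-0.0, 0.4, -1.1]
opening: 0.995
```

```bash
python3 plan.py .3837,-.2905,.12,14.6 .3837,-.2905,-.003,14.6; cat >> h.py <<'E'
def wrist():
    c=cams.calibration('wrist');b,d=cams.camera('wrist')
    K=c['camera_matrix'];T=np.array(c['pose'])
    v,u=np.mgrid[0:384,0:512]; a=(u-K[0][2])/K[0][0]; e=(v-K[1][2])/K[1][1]; th=np.hypot(a,e)+1e-9
    t=np.tan(th)/th
    P=np.stack([a*t*d,e*t*d,d],-1); W=P@T[:3,:3].T+T[:3,3]; W[d==0]=np.nan
    return b,d,W
E
python3 - <<'E'
from h import *
b,d,W=wrist(); cv2.imwrite('pics/w1.png',b)
for l in ['wide_roll','small_roll']:
  for r in spotter.trace('wrist',l)[:2]:
    p=W[r['mask']]; p=p[np.isfinite(p[:,0])]; p=p[(p[:,2]>.018)&(p[:,2]<.035)]
    if len(p)>10: print(l,r['confidence'],r['position'],len(p),cv2.minEnclosingCircle(p[:,:2].astype(np.float32)),np.percentile(p[:,2],[50,90]))
E
```

```text
t 2.725 tcp [ 0.3834 -0.2913  0.1206] rpy [ 1.7998e+02 -2.0000e-02  1.4520e+01] open 0.995 F [-0.   0.4 -1.1]
.3837,-.2905,.12,14.6 -> [0.05, -0.07, 0.06] [0.02, -0.02, -0.08]
.3837,-.2905,-.003,14.6 -> [0.05, -0.07, 12.36] [0.02, -0.02, -0.08]
wide_roll 0.88 [251.1, 200.0] 3652 ((0.38449546694755554, -0.2912759780883789), 0.033156342804431915) [0.0245692  0.02545606]
small_roll 0.84 [117.7, 68.9] 1599 ((0.4565204083919525, -0.14956067502498627), 0.02550685591995716) [0.02431059 0.02538469]
```

Call:
apply_moves:
  rows:
    - [0.1, 0, 6, 0, 0, 0, -1]
    - [0.1, 0, 10, 0, 0, 0, -1]
    - [0.1, 0, 12.3, 0, 0, 0, -1]
    - [0.1, 0, 12.3, 0, 0, 0, -1]
    - [0.1, 0, 12.3, 0, 0, 0, -1]
    - [0.1, 0, 12.3, 0, 0, 0, 1]
    - [0.1, 0, 12.3, 0, 0, 0, 1]
    - [0.1, 0, 12.3, 0, 0, 0, 1]
    - [0.1, 0, 12.3, 0, 0, 0, 1]
    - [0.1, 0, 12.3, 0, 0, 0, 1]
    - [0.1, 0, 12.3, 0, 0, 0, 1]
    - [0.1, 0, 10, 0, 0, 0, 1]
    - [0.1, 0, 4, 0, 0, 0, 1]
    - [0.1, 0, 0, 0, 0, 0, 1]
    - [0.1, 0, 0, 0, 0, 0, 1]
    - [0.1, 0, 0, 0, 0, 0, 1]
  squeeze: 40

```text
time: 4.88
tcp_pos: [0.3844, -0.2902, 0.1203]
ee_rot: [3.141, -0.0, 0.255]
wrist_force: [-0.2, -0.7, -0.7]
opening: 0.746
```

```bash
python3 - <<'E'
from h import *
b,d,W=wrist(); cv2.imwrite('pics/w2.png',b)
E
python3 plan.py .5,-.1,.2,14.6 .565,.3245,.15,14.6
```

```text
t 4.925 tcp [ 0.3838 -0.2898  0.1196] rpy [-1.7993e+02  6.0000e-02  1.4600e+01] open 0.747 F [-0.1 -0.1 -0.2]
.5,-.1,.2,14.6 -> [16.02, -15.45, -8.04] [-0.07, 0.06, -0.0]
.565,.3245,.15,14.6 -> [33.01, -54.89, -3.01] [-0.07, 0.06, -0.0]
```

View pics/w2.png

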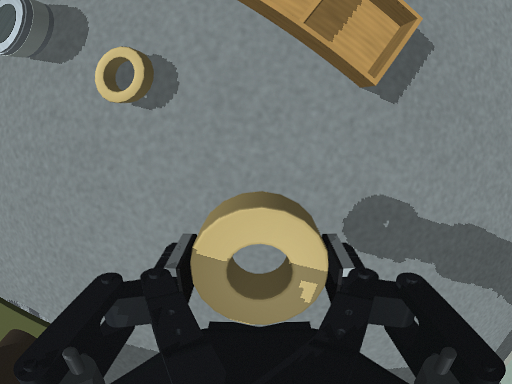

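Call:
apply_moves:
  rows:
    - [4, -4, -8, 0, 0, 0, 1]
    - [16, -18, -8, 0, 0, 0, 1]
    - [33, -54.9, -8, 0, 0, 0, 1]
    - [33, -54.9, -8, 0, 0, 0, 1]
    - [33, -54.9, -8, 0, 0, 0, 1]
    - [33, -54.9, -8, 0, 0, 0, 1]
    - [33, -54.9, -8, 0, 0, 0, 1]
    - [33, -54.9, -8, 0, 0, 0, 1]
    - [33, -54.9, -8, 0, 0, 0, 1]
    - [33, -54.9, -8, 0, 0, 0, 1]
    - [33, -54.9, -8, 0, 0, 0, 1]
    - [33, -54.9, -8, 0, 0, 0, 1]
    - [33, -54.9, -8, 0, 0, 0, 1]
    - [33, -54.9, -3, 0, 0, 0, 1]
    - [33, -54.9, -3, 0, 0, 0, 1]
    - [33, -54.9, -3, 0, 0, 0, 1]

```text
time: 6.92
tcp_pos: [0.5947, 0.243, 0.1512]
ee_rot: [-3.09, 0.005, 0.363]
wrist_force: [-0.4, -0.4, -1.0]
opening: 0.75
```

```bash
python3 - <<'E'
from h import *
b,d,W=wrist(); cv2.imwrite('pics/w3.png',b)
s=ctrl.observe();print(s['tcp_pos'])
with np.errstate(invalid='ignore'):
  near=np.hypot(W[...,0]-.565,W[...,1]-.3245)
  m=(near<.06)&(W[...,2]>.025)&(W[...,2]<.07); p=W[m]; print('peg',len(p),p.mean(0) if len(p) else'')
  m=(near<.05)&(W[...,2]>.16)&(W[...,2]<.19); p=W[m]; print('roll',len(p),cv2.minEnclosingCircle(p[:,:2].astype(np.float32)) if len(p) else'', np.percentile(p[:,2],[5,50,95]))
E
python3 plan.py .565,.3245,.15,14.6
```

```text
[0.59494101 0.24344975 0.15137166]
peg 343 [0.56697231 0.32494191 0.04999965]
roll 225 ((0.587477445602417, 0.2838744521141052), 0.0026867613196372986) [0.16738029 0.17996845 0.18881159]
t 6.975 tcp [0.5949 0.2434 0.1514] rpy [-177.05    0.26   20.84] open 0.749 F [ 0.4  0.  -1.2]
.565,.3245,.15,14.6 -> [0.09, -8.62, 0.58] [-2.93, 0.43, 6.23]
```

View pics/w3.png

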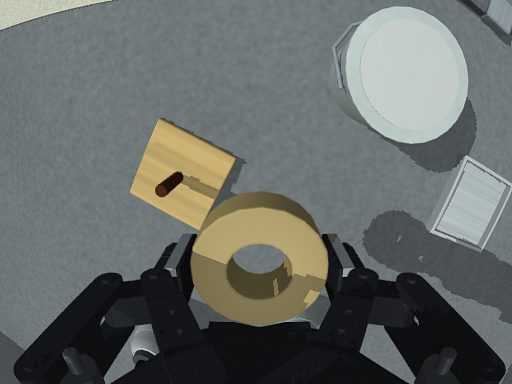

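Call:
apply_moves:
  rows:
    - [0.1, -8.6, 0.6, -2.9, 0.4, 6.2, 1]
    - [0.1, -8.6, 0.6, -2.9, 0.4, 6.2, 1]
    - [0.1, -8.6, 0.6, -2.9, 0.4, 6.2, 1]
    - [0.1, -8.6, 0.6, -2.9, 0.4, 6.2, 1]
    - [0.1, -8.6, 0.6, -2.9, 0.4, 6.2, 1]
    - [0.1, -8.6, 0.6, -2.9, 0.4, 6.2, 1]

```text
time: 7.72
tcp_pos: [0.5956, 0.2477, 0.1508]
ee_rot: [-3.088, 0.001, 0.369]
wrist_force: [0.5, -0.3, -0.7]
opening: 0.746
```

```bash
python3 - <<'E'
from h import *
b,d,W=wrist(); cv2.imwrite('pics/w4.png',b)
s=ctrl.observe();print(s['tcp_pos'],s['q'].round(3))
with np.errstate(invalid='ignore'):
  near=np.hypot(W[...,0]-.565,W[...,1]-.3245)
  m=(near<.06)&(W[...,2]>.025)&(W[...,2]<.07); p=W[m]; print('peg',len(p),p.mean(0) if len(p) else'')
r=spotter.trace('wrist','wide_roll')
for q in r[:2]:
  p=W[q['mask']]; p=p[np.isfinite(p[:,0])];p=p[p[:,2]>.14]; print(q['position'],len(p), len(p)and np.percentile(p[:,2],[5,50,95]), len(p)and p.mean(0))
  t=p[p[:,2]>np.percentile(p[:,2],95)-.006]; print(cv2.minEnclosingCircle(t[:,:2].astype(np.float32)))
E
python3 plan.py .566,.325,.15,14.6
```

```text
[0.59555383 0.24767538 0.15072184] [0.368 0.506 0.03  1.097 0.053 3.141]
peg 324 [0.56716559 0.32513964 0.05044842]
[262.9, 272.2] 13168 [0.15882355 0.17572319 0.17794351] [0.59985582 0.24686537 0.1736017 ]
((0.5951288938522339, 0.24488776922225952), 0.0333978608250618)
[307.3, 319.4] 0 0 0
t 7.825 tcp [0.5956 0.2476 0.1507] rpy [-1.7694e+02  9.0000e-02  2.1120e+01] open 0.747 F [ 0.4  0.7 -0. ]
.566,.325,.15,14.6 -> [0.03, -8.27, 0.51] [-3.05, 0.26, 6.51]Traceback (most recent call last):
  File "<stdin>", line 10, in <module>
    return _quantile_unchecked(
        a, q, axis, out, overwrite_input, method, keepdims, weights)
    return _ureduce(a,
                    func=_quantile_ureduce_func,
    ...<5 lines>...
                    overwrite_input=overwrite_input,
                    method=method)
    r = func(a, **kwargs)
    result = _quantile(arr,
                       quantiles=q,
    ...<2 lines>...
                       out=out,
                       weights=wgt)
    slices_having_nans = np.isnan(arr[-1, ...])
                                  ~~~^^^^^^^^^
IndexError: index -1 is out of bounds for axis 0 with size 0
```

View pics/w4.png

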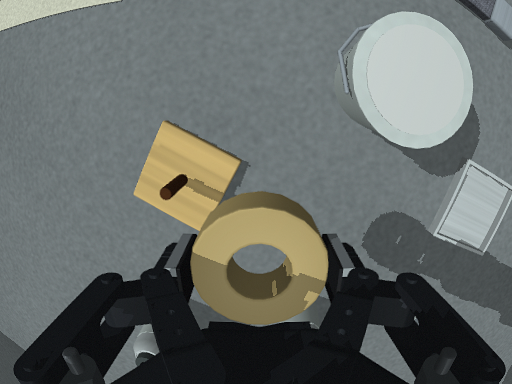

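Joint 6 is at its limit (q6 = q1 + π − yaw), so I'll turn the tool to a better yaw.

```bash
python3 plan.py .58,.26,.15,80  .566,.325,.15,80
```

```text
t 7.825 tcp [0.5956 0.2476 0.1507] rpy [-1.7694e+02  9.0000e-02  2.1120e+01] open 0.747 F [ 0.4  0.7 -0. ]
.58,.26,.15,80 -> [-1.01, -1.71, 0.16] [-2.83, -1.49, -58.87]
.566,.325,.15,80 -> [0.03, -8.27, 0.51] [-2.83, -1.49, -58.87]
```

Call:
apply_moves:
  rows:
    - [0, -1, 0.1, -2, 0, -10, 1]
    - [0, -2, 0.1, -3, -0.5, -20, 1]
    - [0, -5, 0.1, -2.8, -1.5, -58.9, 1]
    - [0, -8.3, 0.5, -2.8, -1.5, -58.9, 1]
    - [0, -8.3, 0.5, -2.8, -1.5, -58.9, 1]
    - [0, -8.3, 0.5, -2.8, -1.5, -58.9, 1]
    - [0, -8.3, 0.5, -2.8, -1.5, -58.9, 1]
    - [0, -8.3, 0.5, -2.8, -1.5, -58.9, 1]
    - [0, -8.3, 0.5, -2.8, -1.5, -58.9, 1]
    - [0, -8.3, 0.5, -2.8, -1.5, -58.9, 1]
    - [0, -8.3, 0.5, -2.8, -1.5, -58.9, 1]

```text
time: 9.2
tcp_pos: [0.5656, 0.3251, 0.1502]
ee_rot: [-3.141, -0.0, 1.396]
wrist_force: [-0.0, 0.7, -0.4]
opening: 0.746
```

```bash
cat > chk.py <<'E'
from h import *
import sys
b,d,W=wrist(); cv2.imwrite('pics/%s.png'%sys.argv[1],b)
s=ctrl.observe();print(s['tcp_pos'],s['q'].round(3))
with np.errstate(invalid='ignore'):
  near=np.hypot(W[...,0]-.565,W[...,1]-.3245)
  m=(near<.06)&(W[...,2]>.025)&(W[...,2]<.07); p=W[m]; print('peg',len(p),p.mean(0) if len(p) else'')
for q in spotter.trace('wrist',sys.argv[2])[:2]:
  p=W[q['mask']]; p=p[np.isfinite(p[:,0])];p=p[p[:,2]>.12]
  if len(p)<20: continue
  t=p[p[:,2]>np.percentile(p[:,2],95)-.006]; print(cv2.minEnclosingCircle(t[:,:2].astype(np.float32)),'z',np.percentile(p[:,2],95))
E
python3 chk.py w5 wide_roll;python3 plan.py .566,.325,.15,80
```

```text
[0.56561985 0.32517838 0.15017294] [0.522 0.518 0.051 1.104 0.    2.267]
peg 196 [0.56553505 0.33064528 0.04970078]
((0.566149115562439, 0.3227159380912781), 0.03310278430581093) z 0.17660987688383034
t 9.3 tcp [0.5656 0.3252 0.1502] rpy [-1.7998e+02 -1.0000e-02  8.0020e+01] open 0.744 F [-0.1  0.4 -0.4]
.566,.325,.15,80 -> [-0.01, 0.04, 0.02] [-0.02, -0.01, 0.02]
```

View pics/w5.png

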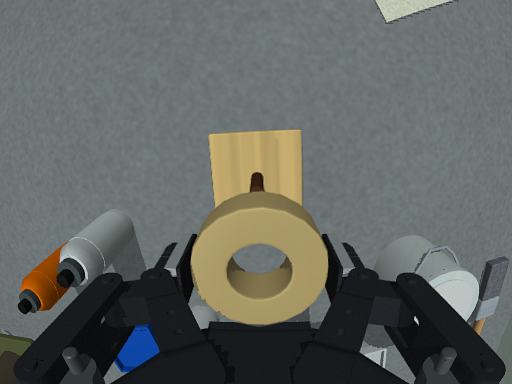

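Call:
apply_moves:
  rows:
    - [0.2, 0, 4, 0, 0, 0, 1]
    - [0.2, 0, 7, 0, 0, 0, 1]
    - [0.2, 0, 8.5, 0, 0, 0, 1]
    - [0.2, 0, 9.2, 0, 0, 0, 1]
    - [0.2, 0, 9.8, 0, 0, 0, 1]
    - [0.2, 0, 9.8, 0, 0, 0, 1]

```text
time: 10.05
tcp_pos: [0.5663, 0.3274, 0.0526]
ee_rot: [3.141, -0.001, 1.397]
wrist_force: [-0.1, 0.3, 0.1]
opening: 0.749
```

```bash
python3 chk.py w6 wide_roll;python3 plan.py .566,.327,.008,80
```

```text
[0.5663857  0.3275079  0.05289683] [ 0.524  0.59  -0.089  0.89   0.     2.269]
peg 2551 [0.5677103  0.33251495 0.06304236]
t 10.15 tcp [0.5665 0.3276 0.053 ] rpy [ 1.7996e+02 -6.0000e-02  8.0030e+01] open 0.75 F [ 0.5 -0.  -1.2]
.566,.327,.008,80 -> [-0.07, -0.04, 4.5] [0.04, -0.06, 0.03]
```

View pics/w6.png

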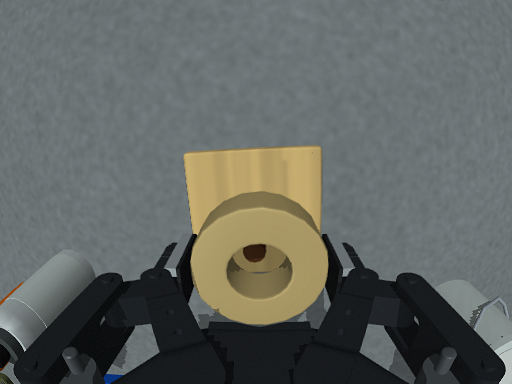

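Call:
apply_moves:
  rows:
    - [0, -0.2, 2, 0, 0, 0, 1]
    - [0, -0.2, 3.5, 0, 0, 0, 1]
    - [0, -0.2, 4.2, 0, 0, 0, 1]
    - [0, -0.2, 4.5, 0, 0, 0, 1]
    - [0, -0.2, 4.5, 0, 0, 0, 1]

```text
time: 10.78
tcp_pos: [0.5637, 0.3274, 0.0088]
ee_rot: [-3.141, -0.0, 1.397]
wrist_force: [-3.1, -1.3, 8.6]
opening: 0.751
```

Call:
apply_moves:
  rows:
    - [0, 0, 0, 0, 0, 0, 0]
    - [0, 0, 0, 0, 0, 0, -1]
    - [0, 0, 0, 0, 0, 0, -1]
    - [0, 0, 0, 0, 0, 0, -1]
    - [0, 0, 0, 0, 0, 0, -1]
    - [0, 0, -4, 0, 0, 0, -1]
    - [0, 0, -10, 0, 0, 0, -1]
    - [0, 0, -14, 0, 0, 0, -1]
    - [0, 0, -14, 0, 0, 0, -1]
    - [0, 0, -14, 0, 0, 0, -1]

```text
time: 12.02
tcp_pos: [0.5636, 0.3274, 0.1466]
ee_rot: [-3.141, 0.0, 1.397]
wrist_force: [-0.2, 0.9, -0.8]
opening: 1.002
```

```bash
python3 - <<'E'
from h import *
b,d,W=wrist(); cv2.imwrite('pics/w7.png',b)
for q in spotter.trace('wrist','wide_roll')[:2]:
  p=W[q['mask']]; p=p[np.isfinite(p[:,0])]
  t=p[(p[:,2]>.028)&(p[:,2]<.04)]; 
  if len(t)>20: print(cv2.minEnclosingCircle(t[:,:2].astype(np.float32)),'z',np.median(t[:,2]))
with np.errstate(invalid='ignore'):
  m=(np.hypot(W[...,0]-.565,W[...,1]-.3245)<.03)&(W[...,2]>.045)&(W[...,2]<.07); p=W[m]; print('peg',len(p),p.mean(0))
E
python3 plan.py .456,-.149,.1,60 .456,-.149,.2,60
```

```text
((0.5644512176513672, 0.3251236081123352), 0.03291497379541397) z 0.034569539143455424
peg 222 [0.56509412 0.3283078  0.05879309]
t 12.125 tcp [0.5629 0.3269 0.1453] rpy [-1.7983e+02  1.2000e-01  8.0030e+01] open 1.003 F [ 0.1  0.4 -0.1]
.456,-.149,.1,60 -> [-48.71, -2.27, 4.64] [-0.15, 0.15, 20.03]
.456,-.149,.2,60 -> [-48.73, -2.3, -5.36] [-0.15, 0.15, 20.03]
```

View pics/w7.png

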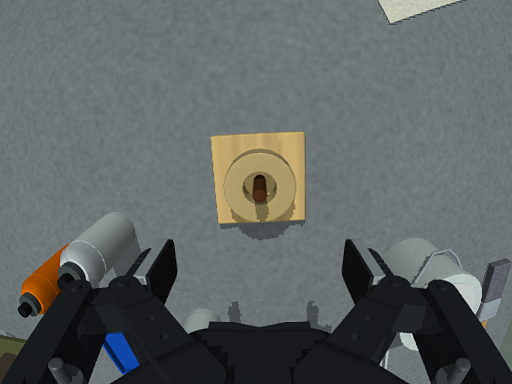

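Call:
apply_moves:
  rows:
    - [-6, -0.3, -5.4, 0, 0, 5, -1]
    - [-48.7, -2.3, -5.4, 0, 0, 20, -1]
    - [-48.7, -2.3, -5.4, 0, 0, 20, -1]
    - [-48.7, -2.3, -5.4, 0, 0, 20, -1]
    - [-48.7, -2.3, -5.4, 0, 0, 20, -1]
    - [-48.7, -2.3, -5.4, 0, 0, 20, -1]
    - [-48.7, -2.3, -5.4, 0, 0, 20, -1]
    - [-48.7, -2.3, -5.4, 0, 0, 20, -1]
    - [-48.7, -2.3, -5.4, 0, 0, 20, -1]
    - [-48.7, -2.3, -5.4, 0, 0, 20, -1]
    - [-48.7, -2.3, -3, 0, 0, 20, -1]
    - [-48.7, -2.3, 4, 0, 0, 20, -1]
    - [-48.7, -2.3, 4.6, 0, 0, 20, -1]
    - [-48.7, -2.3, 4.6, 0, 0, 20, -1]
    - [-48.7, -2.3, 4.6, 0, 0, 20, -1]

```text
time: 14.0
tcp_pos: [0.4589, -0.1481, 0.1028]
ee_rot: [3.139, -0.001, 1.049]
wrist_force: [-0.6, -0.6, -0.7]
opening: 0.998
```

```bash
python3 - <<'E'
from h import *
b,d,W=wrist(); cv2.imwrite('pics/w8.png',b)
for q in spotter.trace('wrist','small_roll')[:2]:
  p=W[q['mask']]; p=p[np.isfinite(p[:,0])]
  t=p[(p[:,2]>.018)&(p[:,2]<.035)]; 
  if len(t)>20: print(q['confidence'],cv2.minEnclosingCircle(t[:,:2].astype(np.float32)),'z',np.median(t[:,2]))
E
python3 plan.py .456,-.149,.1,60 .456,-.149,-.001,60
```

```text
0.76 ((0.4567684829235077, -0.14920088648796082), 0.02498745173215866) z 0.024434128407394298
t 14.1 tcp [ 0.4588 -0.1484  0.103 ] rpy [ 1.7981e+02 -5.0000e-02  6.0060e+01] open 0.997 F [ 0.6 -0.1  0.9]
.456,-.149,.1,60 -> [-0.19, -0.22, 0.29] [0.19, -0.05, 0.06]
.456,-.149,-.001,60 -> [-0.2, -0.25, 10.39] [0.19, -0.05, 0.06]
```

Call:
apply_moves:
  rows:
    - [-0.1, -0.2, 4, 0, 0, 0, -1]
    - [-0.1, -0.2, 8, 0, 0, 0, -1]
    - [-0.1, -0.2, 10.3, 0, 0, 0, -1]
    - [-0.1, -0.2, 10.3, 0, 0, 0, -1]
    - [-0.1, -0.2, 10.3, 0, 0, 0, -1]
    - [-0.1, -0.2, 10.3, 0, 0, 0, 1]
    - [-0.1, -0.2, 10.3, 0, 0, 0, 1]
    - [-0.1, -0.2, 10.3, 0, 0, 0, 1]
    - [-0.1, -0.2, 10.3, 0, 0, 0, 1]
    - [-0.1, -0.2, 10.3, 0, 0, 0, 1]
    - [-0.1, -0.2, 10.3, 0, 0, 0, 1]
    - [-0.1, -0.2, 10.3, 0, 0, 0, 1]

```text
time: 15.6
tcp_pos: [0.4556, -0.1482, -0.0006]
ee_rot: [3.14, -0.0, 1.048]
wrist_force: [-2.2, 0.3, 7.8]
opening: 0.573
```

```bash
python3 plan.py .48,0,.2,80 .5645,.326,.2,80 .5645,.326,.15,80
```

```text
t 15.6 tcp [ 0.4556 -0.1482 -0.0006] rpy [ 1.7991e+02 -2.0000e-02  6.0040e+01] open 0.573 F [-2.2  0.3  7.8]
.48,0,.2,80 -> [14.07, -5.26, -20.07] [0.1, -0.01, -19.96]
.5645,.326,.2,80 -> [46.53, -14.22, -20.07] [0.1, -0.01, -19.96]
.5645,.326,.15,80 -> [46.53, -14.22, -15.07] [0.1, -0.01, -19.96]
```

Call:
apply_moves:
  rows:
    - [0, 0, -5, 0, 0, 0, 1]
    - [0, 0, -14, 0, 0, 0, 1]
    - [4, -1, -20, 0, 0, -5, 1]
    - [46.5, -14.2, -20, 0, 0, -20, 1]
    - [46.5, -14.2, -20, 0, 0, -20, 1]
    - [46.5, -14.2, -20, 0, 0, -20, 1]
    - [46.5, -14.2, -20, 0, 0, -20, 1]
    - [46.5, -14.2, -20, 0, 0, -20, 1]
    - [46.5, -14.2, -20, 0, 0, -20, 1]
    - [46.5, -14.2, -20, 0, 0, -20, 1]
    - [46.5, -14.2, -20, 0, 0, -20, 1]
    - [46.5, -14.2, -20, 0, 0, -20, 1]
    - [46.5, -14.2, -20, 0, 0, -20, 1]
    - [46.5, -14.2, -20, 0, 0, -20, 1]
    - [46.5, -14.2, -18, 0, 0, -20, 1]
    - [46.5, -14.2, -15, 0, 0, -20, 1]
    - [46.5, -14.2, -15, 0, 0, -20, 1]
    - [46.5, -14.2, -15, 0, 0, -20, 1]

```text
time: 17.85
tcp_pos: [0.5645, 0.3253, 0.1492]
ee_rot: [3.141, -0.001, 1.396]
wrist_force: [-0.3, 0.4, 0.1]
opening: 0.569
```

```bash
python3 chk.py w9 small_roll;python3 plan.py .5645,.326,.15,80
```

```text
[0.5648646  0.32570498 0.14972275] [0.523 0.516 0.046 1.099 0.    2.268]
peg 2973 [0.56532346 0.33153255 0.03606943]
((0.5654122829437256, 0.32399776577949524), 0.025663074105978012) z 0.175047399454528
t 17.95 tcp [0.565  0.3259 0.1499] rpy [ 1.7991e+02 -1.1000e-01  8.0000e+01] open 0.57 F [ 0.4 -0.1 -0.7]
.5645,.326,.15,80 -> [-0.0, -0.05, -0.01] [0.09, -0.11, 0.0]
```

View pics/w9.png

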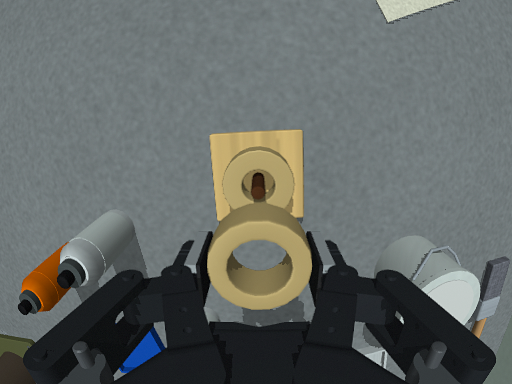

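Call:
apply_moves:
  rows:
    - [0.2, 0, 4, 0, 0, 0, 1]
    - [0.2, 0, 7, 0, 0, 0, 1]
    - [0.2, 0, 8.5, 0, 0, 0, 1]
    - [0.2, 0, 9.2, 0, 0, 0, 1]
    - [0.2, 0, 9.5, 0, 0, 0, 1]
    - [0.2, 0, 9.5, 0, 0, 0, 1]

```text
time: 18.7
tcp_pos: [0.565, 0.3281, 0.0541]
ee_rot: [3.141, -0.001, 1.397]
wrist_force: [-0.4, -0.1, 0.3]
opening: 0.567
```

```bash
python3 chk.py w10 small_roll;python3 plan.py .5645,.3275,.0345,80
```

```text
[0.56507173 0.32813373 0.05416068] [ 0.526  0.587 -0.091  0.891  0.     2.271]
peg 6075 [0.56639304 0.33497309 0.04617355]
t 18.8 tcp [0.565  0.3281 0.0542] rpy [ 1.7995e+02 -7.0000e-02  8.0030e+01] open 0.566 F [-0.1 -0.1 -0.3]
.5645,.3275,.0345,80 -> [-0.08, -0.04, 1.97] [0.05, -0.07, 0.03]
```

View pics/w10.png

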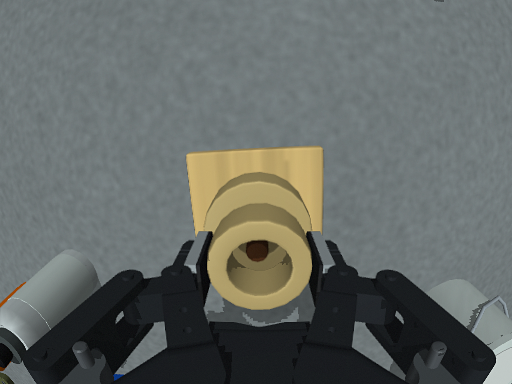

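Peg visible at (257,250) inside the bore (~260,265). I'll lower and release.

Call:
apply_moves:
  rows:
    - [0, -0.1, 1, 0, 0, 0, 1]
    - [0, -0.1, 1.7, 0, 0, 0, 1]
    - [0, -0.1, 2, 0, 0, 0, 1]
    - [0, -0.1, 2, 0, 0, 0, 1]
    - [0, -0.1, 2, 0, 0, 0, 0]
    - [0, -0.1, 2, 0, 0, 0, -1]
    - [0, -0.1, 2, 0, 0, 0, -1]
    - [0, -0.1, 2, 0, 0, 0, -1]
    - [0, -0.1, 2, 0, 0, 0, -1]
    - [0, -0.1, -3, 0, 0, 0, -1]
    - [0, -0.1, -9, 0, 0, 0, -1]
    - [0, -0.1, -9.5, 0, 0, 0, -1]
    - [0, -0.1, -9.5, 0, 0, 0, -1]

```text
time: 20.42
tcp_pos: [0.5637, 0.3281, 0.1486]
ee_rot: [3.141, -0.001, 1.397]
wrist_force: [-0.2, -0.1, -1.0]
opening: 0.999
```

```bash
python3 - <<'E'
from h import *
b,d,W=wrist(); cv2.imwrite('pics/w11.png',b)
for l in ['small_roll','wide_roll']:
 for q in spotter.trace('wrist',l)[:2]:
  p=W[q['mask']]; p=p[np.isfinite(p[:,0])]
  for lo,hi in [(.028,.042),(.052,.063)]:
   t=p[(p[:,2]>lo)&(p[:,2]<hi)]; 
   if len(t)>20: print(l,q['confidence'],len(t),cv2.minEnclosingCircle(t[:,:2].astype(np.float32)),'z',np.median(t[:,2]))
for cam in ['top','scene']:
  b,d,W=pc(cam)
  with np.errstate(invalid='ignore'):
    for lo,hi in [(.03,.042),(.055,.063)]:
      m=(np.hypot(W[...,0]-.565,W[...,1]-.3245)<.05)&(W[...,2]>lo)&(W[...,2]<hi);p=W[m]
      if len(p)>5: print(cam,len(p),cv2.minEnclosingCircle(p[:,:2].astype(np.float32)))
E
python3 plan.py .493,-.01,.15,70 .493,-.01,.1,70
```

```text
small_roll 0.87 180 ((0.562157154083252, 0.3235727846622467), 0.029071494936943054) z 0.03809034867352623
small_roll 0.87 1846 ((0.5637892484664917, 0.3274668753147125), 0.025039155036211014) z 0.05946333238116998
wide_roll 0.83 1078 ((0.5644544959068298, 0.32548952102661133), 0.03282694146037102) z 0.03449231126410149
top 273 ((0.5616680383682251, 0.32496869564056396), 0.03302241116762161)
top 266 ((0.5618983507156372, 0.3270677328109741), 0.02568984404206276)
scene 146 ((0.5653974413871765, 0.32390838861465454), 0.03340933471918106)
scene 139 ((0.5632902383804321, 0.3263721168041229), 0.02526303008198738)
t 20.675 tcp [0.5624 0.3273 0.1463] rpy [-1.7982e+02  1.2000e-01  8.0030e+01] open 0.999 F [-0.3  0.7 -0.6]
.493,-.01,.15,70 -> [-34.43, -0.99, -0.3] [-0.17, 0.13, 10.03]
.493,-.01,.1,70 -> [-34.42, -0.98, 4.7] [-0.17, 0.13, 10.03]
```

View pics/w11.png

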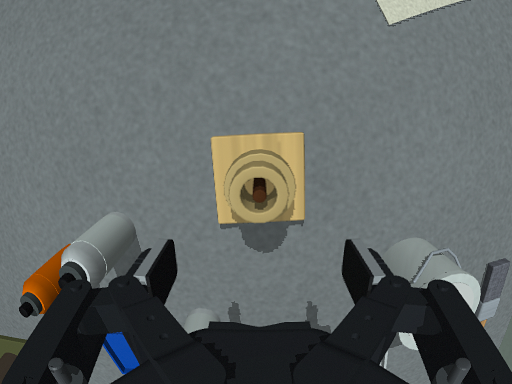

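Call:
apply_moves:
  rows:
    - [-3, 0, -5, 0, 0, 2, -1]
    - [-34.4, -1, -5, 0, 0, 10, -1]
    - [-34.4, -1, -5, 0, 0, 10, -1]
    - [-34.4, -1, -5, 0, 0, 10, -1]
    - [-34.4, -1, -5, 0, 0, 10, -1]
    - [-34.4, -1, -5, 0, 0, 10, -1]
    - [-34.4, -1, -5, 0, 0, 10, -1]
    - [-34.4, -1, -5, 0, 0, 10, -1]
    - [-34.4, -1, 2, 0, 0, 10, -1]
    - [-34.4, -1, 4.7, 0, 0, 10, -1]
    - [-34.4, -1, 4.7, 0, 0, 10, -1]
    - [-34.4, -1, 4.7, 0, 0, 10, -1]
    - [-34.4, -1, 4.7, 0, 0, 10, -1]

```text
time: 22.3
tcp_pos: [0.4958, -0.0087, 0.1029]
ee_rot: [3.139, -0.001, 1.223]
wrist_force: [-0.6, -0.4, 1.1]
opening: 0.999
```

```bash
python3 - <<'E'
from h import *
b,d,W=wrist(); cv2.imwrite('pics/w12.png',b)
for q in spotter.trace('wrist','tin')[:2]:
  p=W[q['mask']]; p=p[np.isfinite(p[:,0])]
  t=p[(p[:,2]>.044)&(p[:,2]<.06)]; 
  if len(t)>20: print(q['confidence'],len(t),cv2.minEnclosingCircle(t[:,:2].astype(np.float32)),'z',np.median(t[:,2]))
E
python3 plan.py .4935,-.0105,.016,70
```

```text
0.84 5293 ((0.49342289566993713, -0.010533411987125874), 0.030995843932032585) z 0.04981124677768664
t 22.4 tcp [ 0.4954 -0.009   0.1026] rpy [ 1.7986e+02 -7.0000e-02  7.0050e+01] open 1.0 F [-0.7  0.7 -0.2]
.4935,-.0105,.016,70 -> [-0.22, -0.15, 8.66] [0.14, -0.07, 0.05]
```

Call:
apply_moves:
  rows:
    - [-0.2, -0.1, 4, 0, 0, 0, -1]
    - [-0.2, -0.1, 7, 0, 0, 0, -1]
    - [-0.2, -0.1, 8.6, 0, 0, 0, -1]
    - [-0.2, -0.1, 8.6, 0, 0, 0, -1]
    - [-0.2, -0.1, 8.6, 0, 0, 0, -1]
    - [-0.2, -0.1, 8.6, 0, 0, 0, 1]
    - [-0.2, -0.1, 8.6, 0, 0, 0, 1]
    - [-0.2, -0.1, 8.6, 0, 0, 0, 1]
    - [-0.2, -0.1, 8.6, 0, 0, 0, 1]
    - [-0.2, -0.1, 8.6, 0, 0, 0, 1]
    - [-0.2, -0.1, 8.6, 0, 0, 0, 1]

```text
time: 23.78
tcp_pos: [0.4934, -0.0107, 0.0163]
ee_rot: [3.14, -0.001, 1.222]
wrist_force: [-0.8, -0.0, 6.1]
opening: 0.714
```

```bash
python3 plan.py .656,.001,.1,90 .656,.001,.0215,90
```

```text
t 23.775 tcp [ 0.4934 -0.0107  0.0163] rpy [ 1.799e+02 -5.000e-02  7.003e+01] open 0.714 F [-0.8 -0.   6.1]
.656,.001,.1,90 -> [6.66, 14.9, -8.33] [0.11, -0.03, -19.97]
.656,.001,.0215,90 -> [6.65, 14.88, -0.48] [0.11, -0.03, -19.97]
```

Call:
apply_moves:
  rows:
    - [0, 0, -3, 0, 0, 0, 1]
    - [0, 0, -8, 0, 0, -5, 1]
    - [3.3, 7.4, -8.3, 0, 0, -15, 1]
    - [6.7, 14.9, -8.3, 0, 0, -20, 1]
    - [6.7, 14.9, -8.3, 0, 0, -20, 1]
    - [6.7, 14.9, -8.3, 0, 0, -20, 1]
    - [6.7, 14.9, -8.3, 0, 0, -20, 1]
    - [6.7, 14.9, -8.3, 0, 0, -20, 1]

```text
time: 24.78
tcp_pos: [0.6536, 0.0013, 0.0979]
ee_rot: [-3.139, -0.0, 1.571]
wrist_force: [0.1, -0.0, -1.9]
opening: 0.714
```

```bash
python3 - <<'E'
from h import *
b,d,W=wrist(); cv2.imwrite('pics/w13.png',b)
for q in spotter.trace('wrist','tray')[:2]:
  p=W[q['mask']]; p=p[np.isfinite(p[:,0])]
  t=p[(p[:,2]>.0)&(p[:,2]<.022)]; 
  if len(t)>20: print(q['confidence'],len(t),cv2.minAreaRect(t[:,:2].astype(np.float32)))
E
python3 plan.py .656,.001,.1,90 .656,.001,.0215,90
```

```text
0.93 7226 ((0.655247151851654, 0.008679177612066269), (0.09989942610263824, 0.08119077980518341), 0.807803750038147)
0.57 608 ((0.3876570165157318, 0.10457941889762878), (0.006481036078184843, 0.09260033071041107), 2.8626770973205566)
t 24.875 tcp [0.6541 0.0013 0.0982] rpy [-1.7993e+02 -1.0000e-02  9.0020e+01] open 0.711 F [-0.3 -0.1 -0.9]
.656,.001,.1,90 -> [-0.03, 0.19, -0.18] [-0.07, -0.01, 0.02]
.656,.001,.0215,90 -> [-0.03, 0.2, 7.67] [-0.07, -0.01, 0.02]
```

View pics/w13.png

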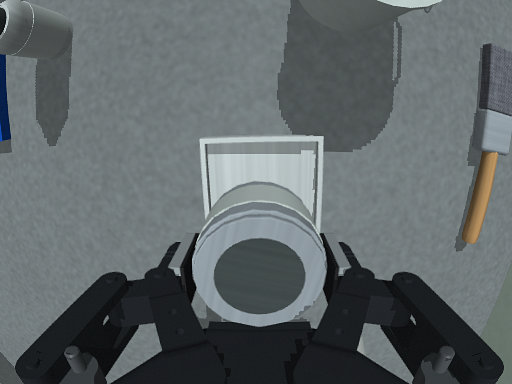

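Call:
apply_moves:
  rows:
    - [0, 0.2, 3, 0, 0, 0, 1]
    - [0, 0.2, 5.5, 0, 0, 0, 1]
    - [0, 0.2, 7, 0, 0, 0, 1]
    - [0, 0.2, 7.7, 0, 0, 0, 1]
    - [0, 0.2, 7.7, 0, 0, 0, 1]
    - [0, 0.2, 7.7, 0, 0, 0, 1]

```text
time: 25.62
tcp_pos: [0.658, 0.0014, 0.0219]
ee_rot: [3.14, -0.0, 1.571]
wrist_force: [-0.8, 0.3, -2.1]
opening: 0.711
```

```bash
python3 plan.py .656,.001,.0205,90
```

```text
t 25.625 tcp [0.658  0.0014 0.0219] rpy [ 1.7993e+02 -1.0000e-02  9.0030e+01] open 0.711 F [-0.8  0.3 -2.1]
.656,.001,.0205,90 -> [-0.04, -0.2, 0.14] [0.07, -0.01, 0.03]
```

Call:
apply_moves:
  rows:
    - [0, -0.2, 0.2, 0, 0, 0, 1]
    - [0, -0.2, 0.2, 0, 0, 0, 1]
    - [0, -0.2, 0.2, 0, 0, 0, 1]

```text
time: 26.0
tcp_pos: [0.6568, 0.0014, 0.0204]
ee_rot: [3.139, -0.0, 1.571]
wrist_force: [1.2, -0.3, 6.1]
opening: 0.714
```

Call:
apply_moves:
  rows:
    - [0, 0, 0, 0, 0, 0, 0.2]
    - [0, 0, 0, 0, 0, 0, -0.5]
    - [0, 0, 0, 0, 0, 0, -1]
    - [0, 0, 0, 0, 0, 0, -1]
    - [0, 0, 0, 0, 0, 0, -1]
    - [0, 0, -3, 0, 0, 0, -1]
    - [0, 0, -8, 0, 0, 0, -1]
    - [0, 0, -12, 0, 0, 0, -1]
    - [0, 0, -16, 0, 0, 0, -1]
    - [0, 0, -16, 0, 0, 0, -1]

```text
time: 27.25
tcp_pos: [0.6579, 0.0014, 0.1833]
ee_rot: [3.134, -0.0, 1.571]
wrist_force: [0.5, 0.0, 0.3]
opening: 0.997
```

```bash
python3 - <<'E'
from h import *
b,d,W=wrist(); cv2.imwrite('pics/w14.png',b)
for q in spotter.trace('wrist','tin')[:2]:
  p=W[q['mask']]; p=p[np.isfinite(p[:,0])]
  t=p[(p[:,2]>.044)&(p[:,2]<.06)]; 
  if len(t)>20: print(q['confidence'],len(t),cv2.minEnclosingCircle(t[:,:2].astype(np.float32)),'z',np.median(t[:,2]))
E
python3 plan.py .46,.1515,.2,70
```

```text
0.78 3096 ((0.657795786857605, 0.0011832311283797026), 0.031203709542751312) z 0.05386547453571966
t 27.35 tcp [0.6554 0.0014 0.1792] rpy [ 1.800e+02 -2.000e-02  9.003e+01] open 1.001 F [-0.7  0.2 -0.5]
.46,.1515,.2,70 -> [15.02, -19.53, -2.08] [0.0, -0.02, 20.03]
```

View pics/w14.png

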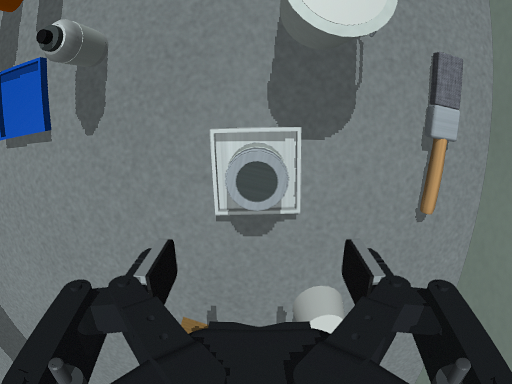

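Call:
apply_moves:
  rows:
    - [4, -5, -2.1, 0, 0, 6, -1]
    - [15, -19.5, -2.1, 0, 0, 20, -1]
    - [15, -19.5, -2.1, 0, 0, 20, -1]
    - [15, -19.5, -2.1, 0, 0, 20, -1]
    - [15, -19.5, -2.1, 0, 0, 20, -1]
    - [15, -19.5, -2.1, 0, 0, 20, -1]
    - [15, -19.5, -2.1, 0, 0, 20, -1]
    - [15, -19.5, -2.1, 0, 0, 20, -1]

```text
time: 28.35
tcp_pos: [0.4611, 0.1506, 0.1998]
ee_rot: [-3.141, 0.0, 1.221]
wrist_force: [-0.5, 0.3, -0.3]
opening: 0.999
```

```bash
python3 - <<'E'
from h import *
b,d,W=wrist(); cv2.imwrite('pics/w15.png',b)
for l in ['short_can','tall_can']:
 for q in spotter.trace('wrist',l)[:3]:
  p=W[q['mask']]; p=p[np.isfinite(p[:,0])]
  zt=np.percentile(p[:,2],97); t=p[p[:,2]>zt-.006]
  if len(t)>5: print(l,q['confidence'],q['position'],len(t),cv2.minEnclosingCircle(t[:,:2].astype(np.float32)),'z',zt)
E
python3 plan.py .461,.1515,.13,70 .461,.1515,.04,70
```

```text
short_can 0.88 [254.9, 178.7] 211 ((0.46055150032043457, 0.15002231299877167), 0.005724212620407343) z 0.09977760265208484
short_can 0.31 [436.1, 228.9] 1284 ((0.6561967730522156, 0.0024445566814392805), 0.030376093462109566) z 0.055083272267170746
tall_can 0.77 [85.6, 125.6] 186 ((0.31133192777633667, 0.26299405097961426), 0.007372144144028425) z 0.1190114274584944
tall_can 0.7 [137.6, 70.2] 228 ((0.3933429718017578, 0.2949868142604828), 0.007058613933622837) z 0.11952531821911022
t 28.5 tcp [0.4608 0.1508 0.2   ] rpy [-179.96    0.     69.96] open 0.996 F [-0.2  0.7 -0.1]
.461,.1515,.13,70 -> [0.07, 0.0, 7.0] [-0.04, 0.0, -0.04]
.461,.1515,.04,70 -> [0.07, 0.01, 16.0] [-0.04, 0.0, -0.04]
```

View pics/w15.png

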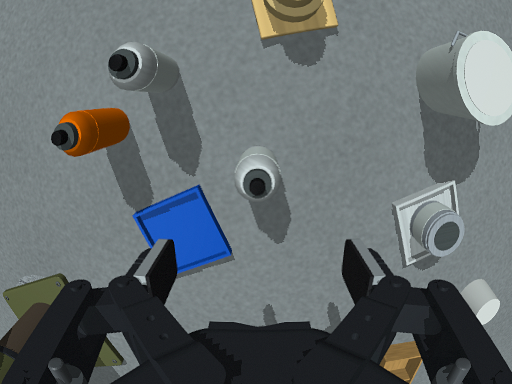

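Directly over the short can (its nozzle at (257,187)). Descending to TCP z=0.040 and closing.

Call:
apply_moves:
  rows:
    - [0, 0, 5, 0, 0, 0, -1]
    - [0, 0, 9, 0, 0, 0, -1]
    - [0, 0, 13, 0, 0, 0, -1]
    - [0, 0, 15.5, 0, 0, 0, -1]
    - [0, 0, 16, 0, 0, 0, -1]
    - [0, 0, 16, 0, 0, 0, -1]
    - [0, 0, 16, 0, 0, 0, 1]
    - [0, 0, 16, 0, 0, 0, 1]
    - [0, 0, 16, 0, 0, 0, 1]
    - [0, 0, 16, 0, 0, 0, 1]
    - [0, 0, 16, 0, 0, 0, 1]
    - [0, 0, 16, 0, 0, 0, 1]
    - [0, 0, 16, 0, 0, 0, 1]

```text
time: 30.12
tcp_pos: [0.4609, 0.1516, 0.0413]
ee_rot: [3.141, -0.001, 1.222]
wrist_force: [-2.0, -0.4, 5.9]
opening: 0.509
```

```bash
python3 plan.py .461,.15,.16,69.3 .5454,-.3321,.16,69.3
```

```text
t 30.125 tcp [0.4609 0.1516 0.0413] rpy [ 1.7994e+02 -8.0000e-02  7.0040e+01] open 0.509 F [-2.  -0.4  5.9]
.461,.15,.16,69.3 -> [-0.13, 0.08, -11.87] [0.06, -0.08, 0.74]
.5454,-.3321,.16,69.3 -> [-42.57, 24.47, -11.91] [0.06, -0.08, 0.74]
```

Call:
apply_moves:
  rows:
    - [0, 0, -4, 0, 0, 0, 1]
    - [0, 0, -9, 0, 0, 0, 1]
    - [-2, 1, -11.9, 0, 0, 0, 1]
    - [-8, 4.5, -11.9, 0, 0, 0.7, 1]
    - [-14, 8, -11.9, 0, 0, 0.7, 1]
    - [-20, 11.5, -11.9, 0, 0, 0.7, 1]
    - [-26, 15, -11.9, 0, 0, 0.7, 1]
    - [-32, 18.4, -11.9, 0, 0, 0.7, 1]
    - [-38, 21.8, -11.9, 0, 0, 0.7, 1]
    - [-42, 24, -11.9, 0, 0, 0.7, 1]
    - [-42.6, 24.5, -11.9, 0, 0, 0.7, 1]
    - [-42.6, 24.5, -11.9, 0, 0, 0.7, 1]
    - [-42.6, 24.5, -11.9, 0, 0, 0.7, 1]
    - [-42.6, 24.5, -11.9, 0, 0, 0.7, 1]
    - [-42.6, 24.5, -11.9, 0, 0, 0.7, 1]

```text
time: 32.0
tcp_pos: [0.5451, -0.3316, 0.1593]
ee_rot: [-3.141, -0.0, 1.212]
wrist_force: [0.4, -0.3, -0.6]
opening: 0.513
```

```bash
python3 - <<'E'
from h import *
b,d,W=wrist(); cv2.imwrite('pics/w16.png',b)
for q in spotter.trace('wrist','carton')[:2]:
  p=W[q['mask']]; p=p[np.isfinite(p[:,0])]
  t=p[(p[:,2]>.032)&(p[:,2]<.045)]; 
  if len(t)>20: print(q['confidence'],len(t),cv2.minAreaRect(t[:,:2].astype(np.float32)))
E
python3 plan.py .5454,-.3321,.16,69.3 .5454,-.3321,.046,69.3
```

```text
t 32.1 tcp [ 0.5451 -0.332   0.1593] rpy [-179.98   -0.     69.39] open 0.512 F [ 0.5 -0.6 -1.5]
.5454,-.3321,.16,69.3 -> [-0.0, 0.03, -0.07] [-0.02, -0.0, 0.09]
.5454,-.3321,.046,69.3 -> [-0.0, 0.04, 11.33] [-0.02, -0.0, 0.09]
```

View pics/w16.png

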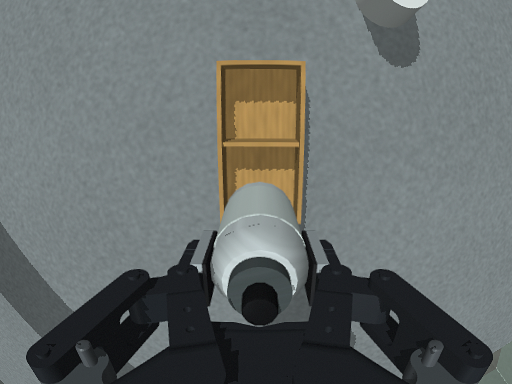

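```bash
python3 - <<'E'
from h import *
b,d,W=wrist()
c=np.array([.5585,-.2975]); yx=np.array([.354,.935]); xx=np.array([.935,-.354])
X=(W[...,:2]-c)
u=X@xx; v=X@yx
with np.errstate(invalid='ignore'):
  m=(W[...,2]>.034)&(W[...,2]<.042)&(abs(u)<.06)&(v<.1)&(v>-.03)
print(m.sum(),'u range',np.percentile(u[m],[1,99]),'v max',np.percentile(v[m],99))
mm=m&(abs(u)<.03)&(abs(v)<.015);print('divider v',np.percentile(v[mm],[5,50,95]))
E
```

```text
1541 u range [-0.03741893  0.04046614] v max 0.07501809187867982
divider v [-0.00165064 -0.00078222  0.00082175]
```

Call:
apply_moves:
  rows:
    - [0, 0.1, 4, 0, 0, 0, 1]
    - [0, 0.1, 7.5, 0, 0, 0, 1]
    - [0, 0.1, 10, 0, 0, 0, 1]
    - [0, 0.1, 11, 0, 0, 0, 1]
    - [0, 0.1, 11.3, 0, 0, 0, 1]
    - [0, 0.1, 11.3, 0, 0, 0, 1]
    - [0, 0.1, 11.3, 0, 0, 0, 1]

```text
time: 33.02
tcp_pos: [0.5468, -0.3336, 0.0473]
ee_rot: [3.14, 0.0, 1.21]
wrist_force: [-0.1, -0.2, -1.4]
opening: 0.51
```

```bash
python3 plan.py .546,-.3325,.0455,69.3
```

```text
t 33.025 tcp [ 0.5468 -0.3336  0.0473] rpy [1.799e+02 2.000e-02 6.933e+01] open 0.51 F [-0.1 -0.2 -1.4]
.546,-.3325,.0455,69.3 -> [0.08, -0.11, 0.18] [0.1, 0.02, 0.03]
```

Call:
apply_moves:
  rows:
    - [0, -0.1, 0.1, 0, 0, 0, 1]
    - [0, -0.1, 0.2, 0, 0, 0, 1]
    - [0, -0.1, 0.2, 0, 0, 0, 1]
    - [0, -0.1, 0.2, 0, 0, 0, 1]

```text
time: 33.52
tcp_pos: [0.5452, -0.333, 0.0453]
ee_rot: [3.141, 0.0, 1.21]
wrist_force: [-2.1, 0.2, 5.1]
opening: 0.514
```

```bash
python3 plan.py .546,-.3325,.0455,69.3
```

```text
t 33.525 tcp [ 0.5452 -0.333   0.0453] rpy [1.7995e+02 2.0000e-02 6.9330e+01] open 0.514 F [-2.1  0.2  5.1]
.546,-.3325,.0455,69.3 -> [0.07, 0.06, -0.02] [0.05, 0.02, 0.03]
```

Call:
apply_moves:
  rows:
    - [0, 0, 0, 0, 0, 0, 0.2]
    - [0, 0, 0, 0, 0, 0, -0.2]
    - [0, 0, 0, 0, 0, 0, -0.6]
    - [0, 0, 0, 0, 0, 0, -1]
    - [0, 0, 0, 0, 0, 0, -1]
    - [0, 0, 0, 0, 0, 0, -1]
    - [0, 0, -3, 0, 0, 0, -1]
    - [0, 0, -8, 0, 0, 0, -1]
    - [0, 0, -13, 0, 0, 0, -1]
    - [0, 0, -16, 0, 0, 0, -1]
    - [0, 0, -16, 0, 0, 0, -1]

```text
time: 34.9
tcp_pos: [0.5468, -0.3338, 0.2072]
ee_rot: [3.136, 0.001, 1.21]
wrist_force: [0.5, -0.4, -0.6]
opening: 1.001
```

```bash
python3 - <<'E'
from h import *
b,d,W=wrist(); cv2.imwrite('pics/w17.png',b)
for q in spotter.trace('wrist','short_can')[:2]:
  p=W[q['mask']]; p=p[np.isfinite(p[:,0])]
  zt=np.percentile(p[:,2],97); t=p[p[:,2]>zt-.006]
  if len(t)>5: print(q['confidence'],q['position'],len(t),cv2.minEnclosingCircle(t[:,:2].astype(np.float32)),'z',zt)
E
python3 plan.py .5,0,.21,110 .393,.2945,.21,201 .5,0,.21,155
```

```text
0.96 [252.6, 177.4] 209 ((0.5468224883079529, -0.3322775959968567), 0.006873060949146748) z 0.10380148640967267
t 35.0 tcp [ 0.5448 -0.3327  0.2034] rpy [-1.7995e+02 -1.0000e-02  6.9330e+01] open 0.998 F [-0.3 -0.6 -1.5]
.5,0,.21,110 -> [29.54, -15.94, -0.64] [-0.05, -0.03, -40.67]
.393,.2945,.21,201 -> [53.32, -36.34, -0.61] [-0.02, -0.07, -131.67]
.5,0,.21,155 -> [29.54, -15.94, -0.64] [-0.04, -0.05, -85.67]
```

View pics/w17.png

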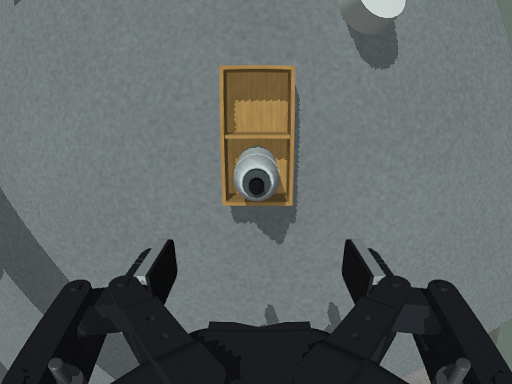

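Call:
apply_moves:
  rows:
    - [4, -2.5, -0.6, 0, 0, -8, -1]
    - [10, -6, -0.6, 0, 0, -16, -1]
    - [16, -10, -0.6, 0, 0, -25, -1]
    - [22, -14, -0.6, 0, 0, -35, -1]
    - [28, -18, -0.6, 0, 0, -45, -1]
    - [34, -22, -0.6, 0, 0, -55, -1]
    - [40, -26.5, -0.6, 0, 0, -65, -1]
    - [45, -30, -0.6, 0, 0, -75, -1]
    - [50, -34, -0.6, 0, 0, -85, -1]
    - [53.3, -36.3, -0.6, 0, 0, -95.7, -1]
    - [53.3, -36.3, -0.6, 0, 0, -95.7, -1]
    - [53.3, -36.3, -0.6, 0, 0, -95.7, -1]
    - [53.3, -36.3, -0.6, 0, 0, -95.7, -1]
    - [53.3, -36.3, -0.6, 0, 0, -95.7, -1]
    - [53.3, -36.3, -0.6, 0, 0, -95.7, -1]
    - [53.3, -36.3, -0.6, 0, 0, -95.7, -1]

```text
time: 37.0
tcp_pos: [0.3939, 0.2934, 0.2103]
ee_rot: [3.141, -0.0, 2.879]
wrist_force: [-0.4, -0.7, 0.2]
opening: 0.997
```

```bash
python3 - <<'E'
from h import *
b,d,W=wrist(); cv2.imwrite('pics/w18.png',b)
for q in spotter.trace('wrist','tall_can')[:3]:
  p=W[q['mask']]; p=p[np.isfinite(p[:,0])]
  zt=np.percentile(p[:,2],97); t=p[p[:,2]>zt-.006]
  if len(t)>5: print(q['confidence'],q['position'],len(t),cv2.minEnclosingCircle(t[:,:2].astype(np.float32)),'z',zt)
E
python3 plan.py .3935,.2948,.054,165
```

```text
0.9 [261.3, 175.9] 232 ((0.3929896950721741, 0.2956346273422241), 0.007137062959372997) z 0.11985108655653945
0.83 [199.8, 98.8] 247 ((0.3107919991016388, 0.26350411772727966), 0.007246831431984901) z 0.11987794918279188
t 37.1 tcp [0.3937 0.2937 0.2103] rpy [ 1.7998e+02 -2.0000e-02  1.6498e+02] open 0.999 F [0.3 0.1 0.6]
.3935,.2948,.054,165 -> [0.05, 0.1, 15.64] [0.02, -0.02, -0.02]
```

View pics/w18.png

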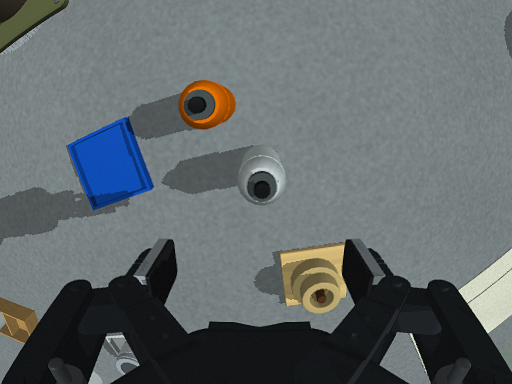

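Silver can at (261,185) is under the gripper, and the orange look-alike is clear at (198,103). Descending to z=0.054.

Call:
apply_moves:
  rows:
    - [0.1, 0.1, 4, 0, 0, 0, -1]
    - [0.1, 0.1, 8, 0, 0, 0, -1]
    - [0.1, 0.1, 12, 0, 0, 0, -1]
    - [0.1, 0.1, 14.5, 0, 0, 0, -1]
    - [0.1, 0.1, 15.6, 0, 0, 0, -1]
    - [0.1, 0.1, 15.6, 0, 0, 0, -1]
    - [0.1, 0.1, 15.6, 0, 0, 0, -1]
    - [0.1, 0.1, 15.6, 0, 0, 0, 1]
    - [0.1, 0.1, 15.6, 0, 0, 0, 1]
    - [0.1, 0.1, 15.6, 0, 0, 0, 1]
    - [0.1, 0.1, 15.6, 0, 0, 0, 1]
    - [0.1, 0.1, 15.6, 0, 0, 0, 1]
    - [0.1, 0.1, 15.6, 0, 0, 0, 1]
    - [0.1, 0.1, 15.6, 0, 0, 0, 1]

```text
time: 38.85
tcp_pos: [0.3933, 0.2957, 0.055]
ee_rot: [3.14, 0.0, 2.88]
wrist_force: [-0.2, 0.8, 6.7]
opening: 0.514
```

```bash
python3 plan.py .393,.294,.2,165 .5722,-.2635,.2,69.3
```

```text
t 38.85 tcp [0.3933 0.2957 0.055 ] rpy [1.7993e+02 2.0000e-02 1.6503e+02] open 0.514 F [-0.2  0.8  6.7]
.393,.294,.2,165 -> [-0.03, -0.15, -14.5] [0.07, 0.02, 0.03]
.5722,-.2635,.2,69.3 -> [-31.74, -49.38, -14.55] [0.08, -0.04, 95.73]
```

Call:
apply_moves:
  rows:
    - [0, 0, -4, 0, 0, 0, 1]
    - [0, 0, -9, 0, 0, 0, 1]
    - [0, 0, -14, 0, 0, 0, 1]
    - [-2, -3, -14.5, 0, 0, 7, 1]
    - [-5, -8, -14.5, 0, 0, 16, 1]
    - [-8, -13, -14.5, 0, 0, 25, 1]
    - [-11, -17.5, -14.5, 0, 0, 34, 1]
    - [-14, -22, -14.5, 0, 0, 43, 1]
    - [-17, -26.5, -14.5, 0, 0, 52, 1]
    - [-20, -31, -14.5, 0, 0, 61, 1]
    - [-23, -36, -14.5, 0, 0, 70, 1]
    - [-26, -40.5, -14.5, 0, 0, 79, 1]
    - [-29, -45, -14.5, 0, 0, 88, 1]
    - [-31, -48, -14.5, 0, 0, 94, 1]
    - [-31.7, -49.4, -14.5, 0, 0, 95.7, 1]
    - [-31.7, -49.4, -14.5, 0, 0, 95.7, 1]
    - [-31.7, -49.4, -14.5, 0, 0, 95.7, 1]
    - [-31.7, -49.4, -14.5, 0, 0, 95.7, 1]
    - [-31.7, -49.4, -14.5, 0, 0, 95.7, 1]

```text
time: 41.22
tcp_pos: [0.5714, -0.2629, 0.1994]
ee_rot: [-3.141, -0.0, 1.212]
wrist_force: [-0.6, -0.8, -2.7]
opening: 0.514
```

```bash
python3 - <<'E'
from h import *
b,d,W=wrist(); cv2.imwrite('pics/w19.png',b)
E
python3 plan.py .5725,-.2635,.0595,69.3
```

```text
t 41.275 tcp [ 0.5715 -0.2631  0.1993] rpy [-1.7999e+02 -1.0000e-02  6.9400e+01] open 0.511 F [-0.1  0.4 -2.4]
.5725,-.2635,.0595,69.3 -> [-0.01, 0.11, 13.98] [-0.01, -0.01, 0.1]
```

View pics/w19.png

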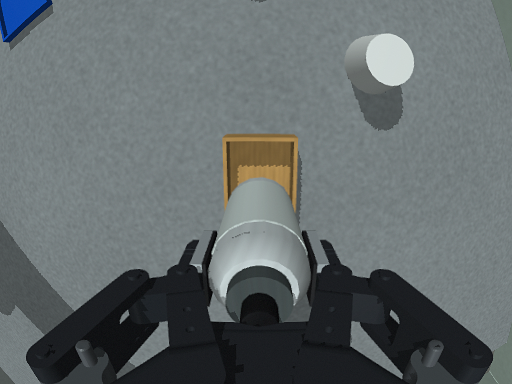

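The tall can is held upright and centred on the bay opening (rim visible at rows 135–200). Lowering.

Call:
apply_moves:
  rows:
    - [0, 0.1, 4, 0, 0, 0, 1]
    - [0, 0.1, 8, 0, 0, 0, 1]
    - [0, 0.1, 11, 0, 0, 0, 1]
    - [0, 0.1, 13, 0, 0, 0, 1]
    - [0, 0.1, 13.8, 0, 0, 0, 1]
    - [0, 0.1, 13.8, 0, 0, 0, 1]
    - [0, 0.1, 13.8, 0, 0, 0, 1]

```text
time: 42.15
tcp_pos: [0.5733, -0.2645, 0.0622]
ee_rot: [3.14, 0.0, 1.21]
wrist_force: [-0.1, -0.9, -1.7]
opening: 0.516
```

```bash
python3 plan.py .5725,-.2635,.0588,69.3
```

```text
t 42.15 tcp [ 0.5733 -0.2645  0.0622] rpy [179.9    0.    69.34] open 0.516 F [-0.1 -0.9 -1.7]
.5725,-.2635,.0588,69.3 -> [0.07, -0.11, 0.34] [0.1, 0.0, 0.04]
```

Call:
apply_moves:
  rows:
    - [0, -0.1, 0.1, 0, 0, 0, 1]
    - [0, -0.1, 0.2, 0, 0, 0, 1]
    - [0, -0.1, 0.3, 0, 0, 0, 1]
    - [0, -0.1, 0.3, 0, 0, 0, 1]

```text
time: 42.65
tcp_pos: [0.5717, -0.264, 0.059]
ee_rot: [3.141, -0.0, 1.21]
wrist_force: [-0.7, 0.4, 5.4]
opening: 0.512
```

```bash
python3 plan.py .5725,-.2635,.0588,69.3
```

```text
t 42.65 tcp [ 0.5717 -0.264   0.059 ] rpy [179.97  -0.    69.33] open 0.512 F [-0.7  0.4  5.4]
.5725,-.2635,.0588,69.3 -> [0.07, 0.06, 0.02] [0.03, -0.0, 0.03]
```

Contact with the floor (5 N). Releasing and retreating.

Call:
apply_moves:
  rows:
    - [0, 0, 0, 0, 0, 0, 0.2]
    - [0, 0, 0, 0, 0, 0, -0.2]
    - [0, 0, 0, 0, 0, 0, -0.6]
    - [0, 0, 0, 0, 0, 0, -1]
    - [0, 0, 0, 0, 0, 0, -1]
    - [0, 0, 0, 0, 0, 0, -1]
    - [0, 0, -3, 0, 0, 0, -1]
    - [0, 0, -8, 0, 0, 0, -1]
    - [0, 0, -13, 0, 0, 0, -1]
    - [0, 0, -17, 0, 0, 0, -1]
    - [-4, -6, -17, 0, 0, 0, -1]
    - [-8, -12, -17, 0, 0, 0, -1]
    - [-8, -12, -17, 0, 0, 0, -1]
    - [-8, -12, -17, 0, 0, 0, -1]
    - [-8, -12, -17, 0, 0, 0, -1]

```text
time: 44.52
tcp_pos: [0.4325, -0.2966, 0.2282]
ee_rot: [3.14, -0.0, 1.211]
wrist_force: [0.2, 1.1, 0.5]
opening: 0.997
```

```bash
python3 - <<'E'
from h import *
for cam in ['top','scene']:
  b,d,W=pc(cam); cv2.imwrite('pics/%s_end.png'%cam,b)
  for l in ['tall_can','short_can','wide_roll','small_roll','tin','carton','tray','spindle','pail','cup']:
    for r in spotter.trace(cam,l)[:2]:
        m=r['mask']; p=W[m]; p=p[~np.isnan(p[:,0])]
        if len(p)<5: continue
        zt=np.percentile(p[:,2],95); t=p[p[:,2]>zt-.006]
        print(cam,l,round(r['confidence'],2),'ztop %.3f'%zt,'mid',np.round((t.min(0)+t.max(0))[:2]/2,3),'ext',np.round(np.ptp(t,axis=0)[:2],3))
E
python3 plan.py
```

```text
top tall_can 0.94 ztop 0.123 mid [ 0.571 -0.262] ext [0.013 0.013]
top tall_can 0.68 ztop 0.120 mid [0.309 0.262] ext [0.014 0.013]
top short_can 0.95 ztop 0.103 mid [ 0.544 -0.331] ext [0.012 0.012]
top short_can 0.16 ztop 0.040 mid [ 0.557 -0.297] ext [0.124 0.166]
top wide_roll 0.85 ztop 0.038 mid [0.562 0.32 ] ext [0.064 0.056]
top small_roll 0.62 ztop 0.064 mid [0.561 0.327] ext [0.048 0.049]
top tin 0.7 ztop 0.016 mid [0.654 0.001] ext [0.098 0.098]
top tin 0.65 ztop 0.058 mid [0.653 0.002] ext [0.056 0.058]
top carton 0.6 ztop 0.040 mid [ 0.558 -0.297] ext [0.126 0.166]
top tray 0.95 ztop 0.016 mid [0.338 0.105] ext [0.099 0.096]
top spindle 0.76 ztop 0.044 mid [0.561 0.326] ext [0.011 0.01 ]
top pail 0.95 ztop 0.099 mid [0.724 0.181] ext [0.101 0.098]
top cup 0.71 ztop 0.055 mid [ 0.739 -0.192] ext [0.056 0.057]
scene tall_can 0.9 ztop 0.108 mid [0.313 0.259] ext [0.021 0.019]
scene tall_can 0.74 ztop 0.120 mid [ 0.574 -0.263] ext [0.014 0.012]
scene short_can 0.96 ztop 0.102 mid [ 0.547 -0.332] ext [0.012 0.013]
scene wide_roll 0.71 ztop 0.036 mid [0.567 0.314] ext [0.064 0.045]
scene small_roll 0.72 ztop 0.061 mid [0.566 0.327] ext [0.048 0.051]
scene tin 0.85 ztop 0.055 mid [0.659 0.001] ext [0.057 0.059]
scene carton 0.73 ztop 0.039 mid [ 0.561 -0.299] ext [0.124 0.165]
scene tray 0.94 ztop 0.014 mid [0.342 0.104] ext [0.1   0.099]
scene tray 0.63 ztop 0.015 mid [0.657 0.002] ext [0.097 0.1  ]
scene spindle 0.85 ztop 0.052 mid [0.567 0.327] ext [0.009 0.011]
scene spindle 0.15 ztop 0.053 mid [ 0.742 -0.192] ext [0.056 0.057]
scene pail 0.58 ztop 0.097 mid [0.726 0.181] ext [0.099 0.101]
scene cup 0.91 ztop 0.053 mid [ 0.742 -0.193] ext [0.056 0.055]
t 45.625 tcp [ 0.431  -0.2964  0.2281] rpy [-179.98   -0.     69.33] open 0.998 F [-0.7 -1.   0.9]
```

View pics/scene_end.png

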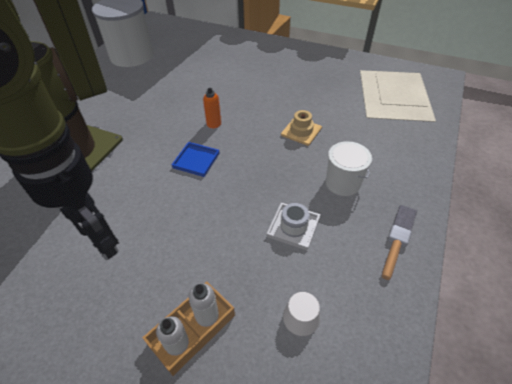

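View pics/top_end.png

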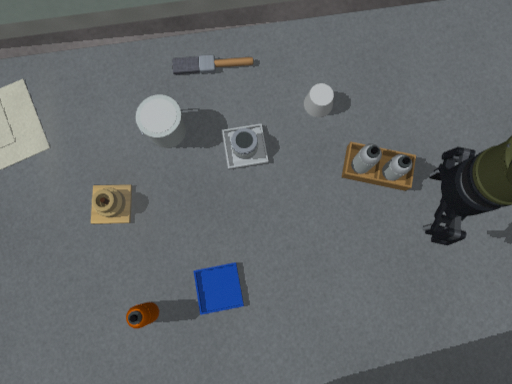

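Everything is in place: cans in the carton (scene px 203,303 and 172,336), tin in the aluminium tray (294,219), rolls on the spindle (302,122), and pail and cup unmoved. Handing in.

```bash
python3 -c "
from cell import order
print(order.sign_off())"
```

```text
the job is handed in; nothing more can be done
None
```

The sorting is done, and I handed the job in at about 46 s of the 131 s allowed; the sign-off gave no verdict.

**Where things are now**
- **Spindle:** the wide roll is on the base with its top at about 35 mm, and the small roll is on it with its top at about 60 mm.
- **Tray:** the tin is in the aluminium tray.
- **Carton:** the short can and the tall can stand upright, one in each bay. I lowered the cans and the tin until the floor pushed back with about 5–6 N before letting go.

**Last checks**
- **Positions:** in the top and scene cameras the cans and the tin are about 2 mm or less from their targets. Each roll is within about 3 mm of the peg in its clearest views.
- **Bystanders:** the pail and cup are where they were, to about 1 mm, and the orange can and blue tray are also still in place. The arm is clear of everything.

**What disagreed**
- **Camera offset:** the top and scene cameras differ by about 3–5 mm in x throughout. I used their average, checked against the wrist camera.
- **Wide roll:** in the last two pictures it reads 6–13 mm off the peg in y, because the small roll hides part of it. Fuller views taken just after the small roll was placed put it within about 2 mm.
- **Joint limit:** on the first trip to the spindle the last joint reached its limit and the arm stopped short. I turned the tool to another angle and carried on.

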